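Unhook the thimble rack and clamp it in the bench vise

ROBOT

A 6-joint arm with a two-finger parallel gripper is mounted at the origin on the work surface. World frame = base frame: x ahead of the robot, y to its left, z up, the work surface at z = 0. Lengths are in m, angles in rad, forces in N, time in s.
With the tool pointing down it reaches from about 0.325 to 0.75 m from the base axis. Payload 7.6 kg.
Tool frame: the origin (TCP) lies at the very end of the fingers, on their centre line; the grasp point (between the pads) lies 19 mm behind it (r.grip_depth is the z of the grasp point in the tool frame, in m); z points along the fingers, y is the direction in which the jaws open and shut (so a half turn about z gives the same grasp; the last joint's range is limited). The gripper opens to 85 mm and grips with 20 to 120 N. Pads are 22 mm wide; open, the fingers measure 114 mm over their backs; the gripper's body (76 mm by 85 mm) begins 54 mm behind the grasp point. The pads swing forward as they close: fully open they stand 13 mm farther back than shut.
Start: joints at [-1.295, 0.052, 1.401, -0, 1.689, -0.07], TCP at [0.178, -0.494, 0.231] pointing down, gripper open.
Joint ranges: [-2.9, 2.9], [-0.91, 2.17], [0.12, 2.37], [-1.06, 4.2], [0.26, 2.73], [-2.93, 2.93]. Speed limits (rad/s): [2.57, 2.57, 3.01, 3.14, 3.14, 3.14].

INTERFACE

Orientations are given as a unit quaternion [w, x, y, z].
In Python, from plant import observe, optics, workorder, r gives the robot as it stands. The module is installed in compiled form; this text tells all that it offers.
- The arm moves only by the tool step_arm, never from a script. Its argument "increments" is a list of rows, each a list of 7 numbers: the turn, a rotation vector about the tool's x, y, z in rad, then the shift along the tool's x, y, z in m, then the closure, from 0 (fully open) to 1 (shut). In form: [[rx, ry, rz, x, y, z, grip], ...]. A call has 1 to 12 rows; each row shifts and turns the commanded pose from where the row before left it, along the tool's axes as they then stand; what a row does not reach is not made up. A row lasts 1/8 s, in which the tool goes at most 62.5 mm and 10.7 degrees, less where a joint would pass 70% of its speed; a pose out of reach is approached as far as the arm can. A call with a gripper value outside its range is refused whole. The fingers move at their own pace and stop on an object; "newtons" is the grip in N (left out, the last holds). Time passes only in rows, so rows that do not move let the fingers close. It gives the time, the measured TCP pose, the force and the opening at its end, in the units of the state.
- observe(): the state, without advancing time (a new reading comes with each control period).
- optics.grab_frame(name): name is "side" or "top"; returns (picture, depth): 384x512x3 uint8, red, green, blue; 384x512 float32, m along the optical axis (not along the pixel's ray), 0 where there is no reading.
- optics.camera_model(name): a dict with "intrinsics" (3x3 intrinsics, pixels), "view" (4x4, takes a point from world to camera coordinates). Camera axes: x right, y up, looking along -z (the intrinsics and any distortion apply to the point x, -y, -z); pixel columns grow to the right and rows downward; lengths in m; the calibration is good to about 2 mm. A picture is of the moment at which its call begins. camera_model takes no time and is no camera call.
- workorder.close_job(): hands the job in, once; it reports no verdict.
The state is a dict: "clock": time; "joints": joint angles; "dq": joint speeds; "joint_torque": joint torques, N m; "position": TCP position; "eef_rot": TCP orientation; "force": force on the tool from outside, world axes, zero at the start; "ft_torque": the same for the moment, N m; "width": finger opening in m.
Only numpy, scipy, OpenCV 4.12 (cv2) and the standard library are available. Lean on these libraries where they do the work, as an engineer would, in place of code of your own. Each camera call takes 0.05 s, during which the arm holds its last target.

TASK

Lift the wooden thimble rack clear of its deep red hook and lower it gently into the open bench vise, so that it stands upright on the vise bed, centred across the jaws, with the brass thimbles facing the sliding jaw. Then push the sliding jaw by its red tab until the rack is held snugly between the jaws, and let go. Leave everything else on the cart where it stands, and do not force the hook.

Things in the scene. Friction and masses are not known exactly. Their poses are not given: they have to be found in the camera images.
- hook_stand: Steel stand bolted to the cart, yawed by up to 0.35 rad. Origin: on the cart top under the post (14 mm square, 188 mm high). A red hook of 8 mm round bar runs level from the post along the stand's -x, its top 180 mm above the cart, and turns straight up 85 mm from the post's axis. Base plate 12 mm thick, x -40 to +80 mm, 130 mm wide.
- hook_tip (a point): Top of the upturned end of the hook, 210 mm above the cart, 30 mm above the top of the level bar; axes as the stand. To come off, the rack must rise at least 34 mm (at most 54 mm, when the lower edge of its window meets the hook), then move along the stand's -x past the tip.
- rack_bar (a point): Wooden thimble rack (18 mm thick along its x, 120 mm wide along y, 166 mm high, about 0.3 kg) hanging on the hook. This point: centre of its top bar, 159 mm above its foot. The bar is 14 mm high, 120 mm long: pinch it from above across its 18 mm thickness, 30 to 45 mm to either side of the middle, clear of the hook. Its front (-x, with thimbles) faces away from the post.
- rack_foot (a point): Centre of the rack's underside, 28 mm above the cart while it hangs; axes as the rack. The board is solid for 90 mm; above is a window 96 mm wide, 62 mm high, through which the hook passes, then the top bar. Two 4 mm nibs under the bar, 11 mm either side of the middle, straddle the hook.
- rack_pegs (a point): Tip of the middle of three brass thimbles fixed on the rack's front, 72 mm above its foot; they stand out 24 mm from the front face.
- vise: Blue sliding-jaw vise bolted to the cart, yawed by up to 0.5 rad. Origin on the cart top; x along the slide towards the fixed jaw, y along the jaws, z up. Flat bed 40 mm above the cart, x -160 to +90 mm, 100 mm wide. Fixed jaw face at x = +15 mm; both jaws are 100 mm wide (y -50 to 50) and rise 45 mm above the bed.
- vise_jaw (a joint): Slide of the moving jaw, m: 0 is 40 mm open (its face at vise x = -25 mm), grows as it closes; 0.022 when closed on the 18 mm rack, 0.040 shut empty. Starts 28 to 40 mm open. It slides stiffly (about 3 N of friction) and stays where it is left; a push of 8 to 15 N clamps the rack.
- vise_tab (a point): Middle of the top front (-x) edge of the red upright tab on the sliding jaw, 105 mm in front (-x) of that jaw's face, 95 mm above the cart; axes as the vise. The tab is 56 mm wide, 10 mm thick, and its front face is clear down to the bed. Push it along the vise's +x.
- porcelain_thimble: Chipped white porcelain display thimble with blue bands, 64 mm across, 62 mm high, standing in front of the hook stand. Origin at the centre of its underside. Bystander.
- brass_thimble_a: Brass display thimble, 56 mm across, 60 mm high, standing close beside the vise. Origin at the centre of its underside. Bystander.
- brass_thimble_b: Brass display thimble, 56 mm across, 60 mm high, close on the left (+y) of the hook stand's base. Origin at the centre of its underside. Bystander.
- canister: Dark green painted tin canister with screw top, 83 mm across, 96 mm high, in the middle near the robot. Origin at the centre of its underside. Bystander.
- paper_roll: Tall roll of brown paper on a wooden spindle, foot 100 mm across, roll 86 mm across, 242 mm high with its spindle, standing between hook stand and vise. Origin at the centre of its underside. Bystander: too tall to carry the rack over, go round it on the robot's side.
- wood_block: Wooden thimble block with three short pegs, 100 x 40 x 66 mm high (100 mm along its x), close on the right (-y) of the hook stand's base. Origin at the centre of its underside. Bystander.
Not all that is in view belongs to the job. Leave any turquoise look-alike of the hook_stand alone.

How it is judged:
On the way, in this order (a step that is already met when the one before it is completed fails the run):
1. the rack is off the hook: its bar has been raised over the tip and drawn out past it (x of rack_bar in the frame of hook_stand below -0.103 m and height (world z) of rack_bar above 0.205 m), for 0.1 s.
2. the rack stands on the vise bed between the jaws (x of rack_foot in the frame of vise between -0.016 and 0.013 m and y of rack_foot in the frame of vise between -0.02 and 0.02 m and z of rack_foot in the frame of vise between 0.034 and 0.045 m), for 0.2 s.
At the end, for the whole second after the job is handed in: Rack upright (4 deg), foot on the vise bed (4 mm), centred across the jaws (20 mm) and square to them (4.5 deg), back against the fixed jaw (6 mm), thimbles towards the sliding jaw, which is closed on it to within 2.5 mm; all at rest and let go (x of rack_foot in the frame of vise between 0 and 0.012 m and y of rack_foot in the frame of vise between -0.02 and 0.02 m and z of rack_foot in the frame of vise between 0.036 and 0.044 m and angle between rack_bar's own z axis and vertical below 0.07 rad and angle between the y axis of rack_foot and the y axis of vise, either way round below 0.08 rad and x of rack_pegs in the frame of vise below -0.01 m and value of joint vise_jaw between 0.0195 and 0.0245 m); the robot touches nothing.
It fails at once if another thing on the cart is moved more than 20 mm or tipped (distance of any of porcelain_thimble, brass_thimble_a, brass_thimble_b, canister, paper_roll, wood_block from where it was at the start of the episode above 0.02 m or angle between any of porcelain_thimble, brass_thimble_a, brass_thimble_b, canister, paper_roll, wood_block's own z axis and vertical above 0.35 rad).
It fails at once if the hook is forced (over 30 N from the rack or the robot) (contact force between hook_stand and anything else above 30 N).
It fails at once if the rack is dropped or rammed into the vise (over 60 N) (contact force between rack and vise above 60 N).
It also fails if it takes over 64 s, if anything falls off the work surface, if the arm or the gripper's body presses on something with over 40 N, if the wrist force passes 120 N, or if a joint passes its speed limit or range.

## Working session

There is one attempt and no reset: what is moved stays moved. The work goes in short steps, Python scripts to look and compute and a tool call to move; the robot and the scene stay as the last step left them, time stands still between calls to the robot, and variables do not carry over. Pictures are saved under pics/ and viewed, and the job is handed in when it is done.

Besides the shell and the picture viewer there is one more tool, called after "Request:" as a command line: name --pt "numbers of a row" for each row, then --argument value for the rest. step_arm: Moves the arm, as the interface text tells. Its arguments: {"type":"object","properties":{"increments":{"type":"array"},"newtons":{"type":"number"}},"required":["increments"]}

```bash
mkdir -p pics; ls
python3 - <<'E'
from plant import observe, optics, workorder, r
import cv2,numpy as np
print(observe(), r.grip_depth)
for n in("side","top"):
    p,d=optics.grab_frame(n); m=optics.camera_model(n); print(n,m)
    cv2.imwrite(f"pics/{n}0.png",cv2.cvtColor(p,cv2.COLOR_RGB2BGR)); np.savez(f"{n}0.npz",p=p,d=d,K=m["intrinsics"],V=m["view"])
E
```

```text
pics
{'clock': 0.0, 'joints': array([-1.29529114e+00,  5.28472928e-02,  1.40168596e+00, -1.52319982e-05,
        1.68862168e+00, -7.02966975e-02]), 'dq': array([-6.98710573e-04,  1.19417834e-03, -1.36798538e-03,  5.69955740e-04,
        6.93125733e-05,  3.44330641e-04]), 'joint_torque': array([ 1.45497343e-04, -3.81665504e+01, -3.60189342e+01, -1.44700734e-04,
        6.01677719e-03,  1.95673824e-07]), 'position': array([ 0.17788852, -0.49363188,  0.2304865 ]), 'eef_rot': array([-7.76256287e-04,  9.85089685e-01,  1.72039829e-01, -8.75317529e-05]), 'force': array([-0.64256066,  0.99678331,  0.23328953]), 'ft_torque': array([ 0.0603986 ,  0.02725976, -0.01826248]), 'width': 0.08523850994083466} -0.0187
side {'intrinsics': array([[436.08693653,   0.        , 253.67985702],
       [  0.        , 436.08693653, 186.26138986],
       [  0.        ,   0.        ,   1.        ]]), 'view': array([[-0.94065394, -0.33917256, -0.01149513,  0.42084958],
       [ 0.24070182, -0.69066928,  0.68193737, -0.21093827],
       [-0.23923378,  0.63870018,  0.73132023, -1.20002394],
       [ 0.        ,  0.        ,  0.        ,  1.        ]])}
top {'intrinsics': array([[372.99955639,   0.        , 257.18894981],
       [  0.        , 372.99955639, 184.5207139 ],
       [  0.        ,   0.        ,   1.        ]]), 'view': array([[-3.09642866e-03, -9.99884313e-01,  1.48920429e-02,
        -1.57754404e-02],
       [ 9.80543564e-01, -1.12864856e-04,  1.96301570e-01,
        -4.43637799e-01],
       [-1.96277180e-01,  1.52101306e-02,  9.80430477e-01,
        -1.27845360e+00],
       [ 0.00000000e+00,  0.00000000e+00,  0.00000000e+00,
         1.00000000e+00]])}
```

View pics/side0.png

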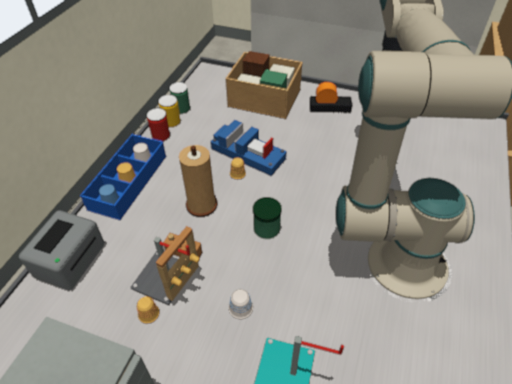

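View pics/top0.png

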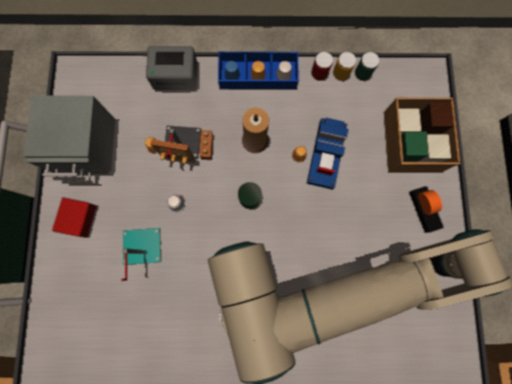

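The side view shows the rack at about (178,262), the vise at (250,146) and the paper roll at (198,180). In the top view they're at (172,150), (327,153) and (256,130). Next I'll zoom in with depth.

```bash
cat > h.py <<'E'
import numpy as np,cv2
def load(n,i=0):
    z=np.load(f"{n}{i}.npz"); return z["p"],z["d"],z["K"],z["V"]
def cloud(n,i=0):
    p,d,K,V=load(n,i); v,u=np.mgrid[:384,:512].astype(float)
    x=(u-K[0,2])/K[0,0]*d; y=(v-K[1,2])/K[1,1]*d
    c=np.stack([x,-y,-d],-1); return p,d,(c-V[:3,3])@V[:3,:3]
def proj(n,X,i=0):
    p,d,K,V=load(n,i); c=np.atleast_2d(X)@V[:3,:3].T+V[:3,3]
    return np.stack([K[0,0]*c[:,0]/-c[:,2]+K[0,2],K[1,1]*c[:,1]/c[:,2]+K[1,2]],1)
def ray(n,u,v,z,i=0):
    p,d,K,V=load(n,i); r=np.array([(u-K[0,2])/K[0,0],-(v-K[1,2])/K[1,1],-1])@V[:3,:3]
    o=-V[:3,:3].T@V[:3,3]; return o+r*(z-o[2])/r[2]
def grab(i):
    from plant import optics
    for n in("side","top"):
        p,d=optics.grab_frame(n); m=optics.camera_model(n)
        np.savez(f"{n}{i}.npz",p=p,d=d,K=m["intrinsics"],V=m["view"])
def crop(n,i,u0,v0,u1,v1,s):
    p=load(n,i)[0][v0:v1,u0:u1]
    cv2.imwrite(f"pics/{n}{i}_{u0}_{v0}.png",cv2.cvtColor(cv2.resize(p,None,fx=s,fy=s,interpolation=cv2.INTER_CUBIC),cv2.COLOR_RGB2BGR))
E
python3 - <<'E'
from h import *
crop("top",0,130,110,230,185,8);crop("top",0,280,105,370,200,6)
crop("side",0,110,200,260,320,5);crop("side",0,200,100,300,190,6)
for n in("side","top"):
    p,d,X=cloud(n); print(n,(d==0).mean(), X[300,100],X[200,300])
E
```

```text
side 0.0038350423177083335 [ 0.73641005  0.37848239 -0.00162234] [ 0.33965719 -0.12916079 -0.00453793]
top 0.0040130615234375 [ 0.04822968  0.52404312 -0.00128771] [ 3.94872316e-01 -1.72910800e-01  3.09000131e-04]
```

View pics/top0_130_110.png

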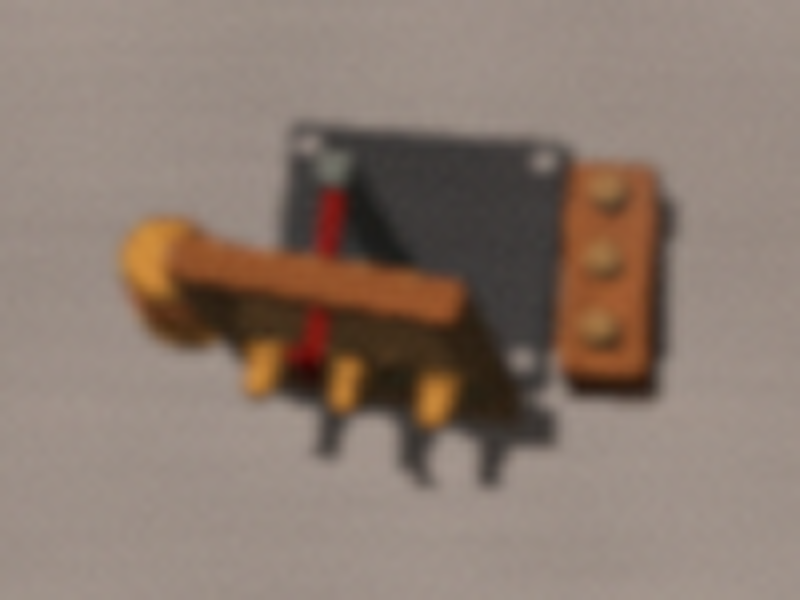

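View pics/top0_280_105.png

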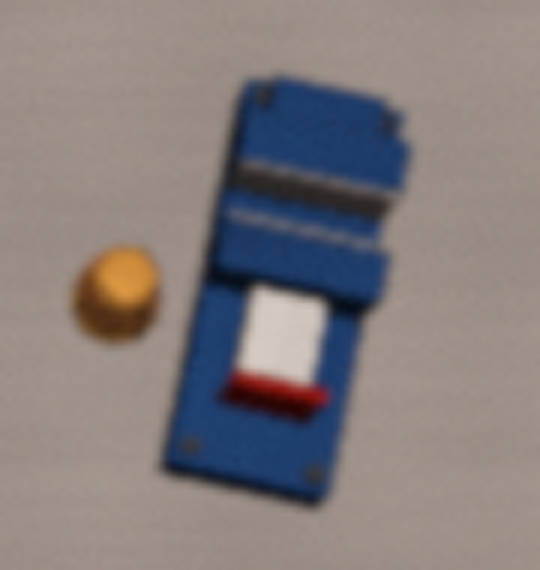

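View pics/side0_110_200.png

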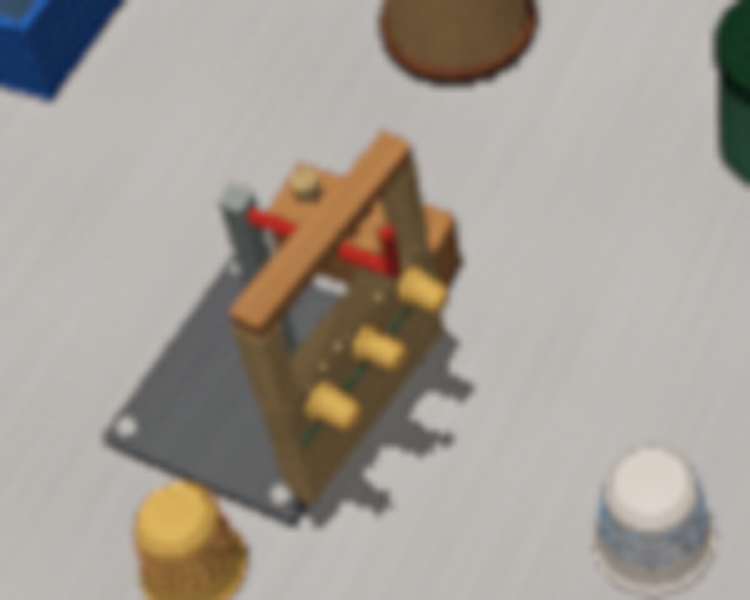

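View pics/side0_200_100.png

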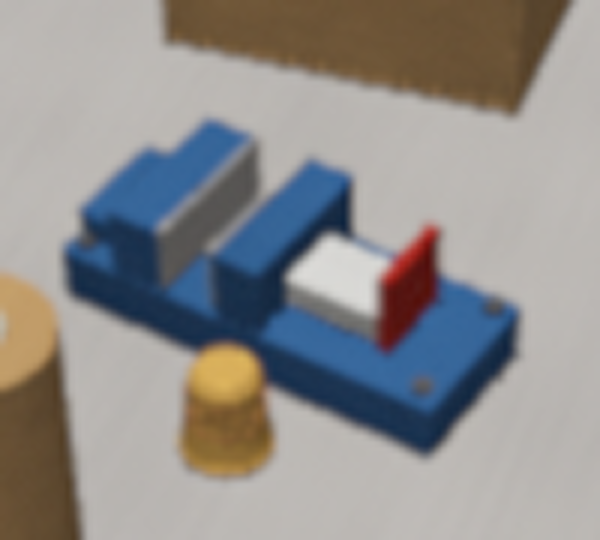

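Run:
```python
from h import *
def sel(n,u0,v0,u1,v1,z0,z1,f=None):
    p,d,X=cloud(n); m=np.zeros(d.shape,bool); m[v0:v1,u0:u1]=1
    m&=(d>0)&(X[...,2]>z0)&(X[...,2]<z1)
    if f is not None: m&=f(*[p[...,k].astype(int) for k in range(3)])
    return X[m],np.argwhere(m)[:,::-1]
def rect(P,name):
    if len(P)<8: print(name,"few",len(P));return
    (c,s,a)=cv2.minAreaRect((P[:,:2]*1000).astype(np.float32)); print(name,len(P),"c",np.round(c,1),"s",np.round(s,1),"a",round(a,2),"zmed",round(np.median(P[:,2])*1000,1), "mean",np.round(P.mean(0)*1000,1))
brown=lambda R,G,B:(R>130)&(R-B>50)&(G<130)
P,_=sel("top",140,120,200,160,.183,.205,lambda R,G,B:(R-B>40)); rect(P,"bar top")
P2,_=sel("side",140,215,210,290,.183,.205,lambda R,G,B:(R-B>30)); rect(P2,"bar side")
red=lambda R,G,B:(R>90)&(G<60)&(B<60)
for n,w in(("top",(160,125,180,160)),("side",(150,230,200,262))):
    P,px=sel(n,*w,.15,.25,red); rect(P,"hook "+n); 
    if n=="side" : print(np.c_[px,np.round(P*1000)][P[:,2].argsort()[-5:]])
    P,_=sel(n,*w,.175,.2,lambda R,G,B:(abs(R-B)<30)); rect(P,"post "+n)
blue=lambda R,G,B:(B-R>50)
for n,w in(("top",(280,105,370,200)),("side",(200,110,300,180))):
    P,_=sel(n,*w,.03,.048,blue); rect(P,"bed "+n)
    P,_=sel(n,*w,.08,.1); rect(P,"jaws "+n)
    P,_=sel(n,*w,.05,.12,red); rect(P,"tab "+n)
    P,_=sel(n,*w,.088,.1,red); rect(P,"tabtop "+n)
```

```text
bar top 239 c [540.9 269.2] s [115.3  62.6] a 59.05 zmed 193.8 mean [543.  267.7 193.3]
bar side 427 c [529.7 273.6] s [120.4  50.1] a 80.79 zmed 191.9 mean [542.  275.1 191.4]
hook top 49 c [547.5 267.6] s [68.7 46.1] a 30.27 zmed 182.6 mean [543.5 265.3 185.7]
post top 22 c [552.3 263.6] s [14.8 92.6] a 89.72 zmed 187.1 mean [588.9 262.1 186.3]
hook side 81 c [545.7 271.5] s [ 7.7 82.5] a 85.62 zmed 178.4 mean [534.4 273.3 182. ]
[[186. 247. 510. 276. 205.]
 [188. 247. 506. 274. 205.]
 [188. 246. 507. 272. 205.]
 [187. 247. 507. 276. 206.]
 [187. 246. 508. 274. 207.]]
post side 47 c [566.2 256.3] s [95.1 65. ] a 81.07 zmed 184.1 mean [586.3 271.  183.8]
bed top 516 c [ 557.9 -269.6] s [ 94.7 231.6] a 76.38 zmed 40.4 mean [ 504.4 -253.    40.3]
jaws top 624 c [ 567.2 -273.6] s [ 99.7 175.2] a 76.77 zmed 85.6 mean [ 588.8 -277.9   86.1]
tab top 29 c [ 508.5 -221.1] s [122.9  19.4] a 56.23 zmed 95.6 mean [ 490.2 -248.2   92.5]
tabtop top 26 c [ 487.3 -252.2] s [49.5  6.2] a 75.93 zmed 95.9 mean [ 486.1 -254.2   95.4]
bed side 583 c [ 563.4 -265.6] s [100.5 247.7] a 76.82 zmed 37.8 mean [ 522.2 -234.8   37.5]
jaws side 472 c [ 567.5 -267.6] s [102.9 175. ] a 77.44 zmed 83.3 mean [ 586.  -270.2   84.1]
tab side 39 c [ 488.  -243.6] s [47.   4.8] a 74.63 zmed 88.0 mean [ 488.6 -240.1   81.7]
tabtop side 20 c [ 487.7 -244.8] s [44.5  4.8] a 74.66 zmed 91.8 mean [ 486.4 -247.7   91.6]
```

Run:
```python
from h import *
yaw=-0.232; 
for n,w in(("top",(280,105,370,200)),("side",(200,110,300,180))):
    p,d,X=cloud(n); m=np.zeros(d.shape,bool); m[w[1]:w[3],w[0]:w[2]]=1
    R,G,B=[p[...,k].astype(int) for k in range(3)]
    c,s=np.cos(yaw),np.sin(yaw); o=np.array([.59,-.272])
    def loc(P): q=P[...,:2]-o; return np.stack([q[...,0]*c+q[...,1]*s,-q[...,0]*s+q[...,1]*c],-1)*1000
    L=loc(X)
    top=m&(abs(X[...,2]-.085)<.005)&((abs(R-B)>30)|True)
    # ray cast to z=.085
    v,u=np.nonzero(top); P=np.array([ray(n,a,b,.085) for a,b in zip(u,v)]); Lr=loc(P)
    h,e=np.histogram(Lr[:,0],bins=np.arange(-130,100,4)); print(n,"top x hist",[(int(a),int(b)) for a,b in zip(e,h) if b])
    for nm,k in(("fix",Lr[:,0]>5),("slid",(Lr[:,0]<5)&(Lr[:,0]>-70))):
        Q=Lr[k]; print(nm,len(Q),"x",np.round(np.percentile(Q[:,0],[2,98]),1),"y",np.round(np.percentile(Q[:,1],[1,99]),1))
        if len(Q)>10: print(cv2.minAreaRect(Q.astype(np.float32)))
    # tab
    t=m&(R>90)&(G<60)&(B<60)&(X[...,2]>.09); v,u=np.nonzero(t); Q=loc(np.array([ray(n,a,b,.095) for a,b in zip(u,v)])); print("tab",Q.min(0),Q.max(0),Q.mean(0))
    # face of fixed jaw
    f=m&(X[...,2]>.048)&(X[...,2]<.08)&(L[...,0]>-5)&(L[...,0]<50)&(abs(L[...,1])<45)&(abs(R-B)<40)
    print("face",f.sum(),np.percentile(L[f],[10,50,90],axis=0) if f.sum() else "")
    if f.sum()>10: k=np.polyfit(L[f][:,1],L[f][:,0],1); print("slope",k)
    # bed
    b=m&(abs(X[...,2]-.04)<.006)&(B-R>50); v,u=np.nonzero(b); Q=loc(np.array([ray(n,a,c_,.04) for a,c_ in zip(u,v)])); print("bed",cv2.minAreaRect(Q.astype(np.float32)),np.percentile(Q,[.5,99.5],axis=0))
```

```text
top top x hist [(-110, 14), (-106, 3), (-42, 15), (-38, 26), (-34, 29), (-30, 29), (-26, 28), (-22, 28), (-18, 28), (-14, 29), (-10, 27), (-6, 26), (22, 4), (26, 26), (30, 30), (34, 28), (38, 30), (42, 27), (46, 28), (50, 27), (54, 29), (58, 28), (62, 14)]
fix 271 x [26.6 63.3] y [-54.8  42.4]
((43.905181884765625, -6.340526580810547), (40.404022216796875, 98.92847442626953), 0.5132144689559937)
slid 265 x [-39.2  -3.3] y [-54.8  42.1]
((-21.843914031982422, -6.4750213623046875), (38.35696029663086, 99.4904556274414), 0.24662844836711884)
tab [-107.99979563  -29.79734087] [-101.63329574   19.98569513] [-104.97203031   -5.56923534]
face 87 [[ 26.01574777 -35.17907477]
 [ 27.29816625   0.92415165]
 [ 29.30531193  38.05357605]]
slope [ 0.04003623 27.82624915]
bed ((-32.30915832519531, -4.250736236572266), (231.06292724609375, 94.66049194335938), 0.43629559874534607) [[-147.32981567  -51.45748893]
 [  26.01792596   42.24387403]]
side top x hist [(-114, 2), (-110, 10), (-106, 10), (-102, 3), (-98, 1), (-46, 2), (-42, 13), (-38, 15), (-34, 34), (-30, 18), (-26, 33), (-22, 15), (-18, 28), (-14, 18), (-10, 20), (-6, 11), (22, 10), (26, 20), (30, 20), (34, 23), (38, 21), (42, 23), (46, 18), (50, 25), (54, 18), (58, 22), (62, 2)]
fix 202 x [25.2 61.8] y [-48.   50.7]
((42.67047119140625, 2.2294654846191406), (102.59437561035156, 38.98202896118164), 89.91633605957031)
slid 207 x [-39.5  -5.6] y [-48.5  51.5]
((-23.670822143554688, 2.3470535278320312), (103.88034057617188, 37.04785919189453), 89.79364776611328)
tab [-111.45188379  -18.61185058] [-105.53697659   26.35470517] [-107.57278929    0.99964146]
face 128 [[ 25.57731988 -36.68253149]
 [ 27.70062581   3.04819916]
 [ 29.67840921  38.99442124]]
slope [3.01219365e-03 2.76693675e+01]
bed ((-27.72882843017578, 3.9522666931152344), (245.12779235839844, 102.2529296875), 0.18234677612781525) [[-150.06033047  -46.2250068 ]
 [  91.47036368   53.22025298]]
```

Run:
```python
from h import *
def pts(n,c,zt,tol,r=.07):
    p,d,X=cloud(n); m=(d>0)&(abs(X[...,2]-zt)<tol)&(np.hypot(X[...,0]-c[0],X[...,1]-c[1])<r)
    v,u=np.nonzero(m); return np.array([ray(n,a,b,zt) for a,b in zip(u,v)])
T={"canister":((.46,-.02),.096,.006),"roll":((.60,-.0),.232,.015),"porc":((.44,.24),.062,.006),"bA":((.55,-.18),.06,.005),"bB":((.56,.33),.06,.005)}
for k,(c,z,t) in T.items():
    for n in("top","side"):
        p,d,X=cloud(n); uv=proj(n,[[c[0],c[1],z]])[0]
        Q=pts(n,c,z,t)
        if len(Q)>3:
            cc,rr=cv2.minEnclosingCircle((Q[:,:2]*1000).astype(np.float32)); print(k,n,np.round(uv),len(Q),np.round(cc,1),round(rr,1))
        else: print(k,n,np.round(uv),len(Q))
# bar
for n,w in(("top",(140,120,200,160)),("side",(140,215,210,290))):
    p,d,X=cloud(n); R,G,B=[p[...,k].astype(int) for k in range(3)]
    m=(d>0)&(abs(X[...,2]-.194)<.009)&(R-B>45)&(G>40); 
    mm=np.zeros_like(m); mm[w[1]:w[3],w[0]:w[2]]=1; m&=mm
    nn,lab,st,_=cv2.connectedComponentsWithStats(m.astype(np.uint8)); b=1+st[1:,4].argmax()
    v,u=np.nonzero(lab==b); P=np.array([ray(n,a,c,.194) for a,c in zip(u,v)])[:,:2]*1000
    print("bar",n,len(P),cv2.minAreaRect(P.astype(np.float32)),P.mean(0)); 
    q=P-P.mean(0); print(np.linalg.svd(q.T)[0][:,0])
print(proj("top",[[.1779,-.4936,.2305],[0,0,0]]),proj("side",[[.1779,-.4936,.2305]]))
```

```text
canister top [258. 177.] 226 [409.1   5.5] 38.8
canister side [252. 194.] 248 [411.3  10.4] 39.1
roll top [253. 124.] 47 [610.6  -7.7] 38.8
roll side [199. 152.] 50 [620.1  -2.5] 17.6
porc top [184. 185.] 68 [389.  269.9] 20.5
porc side [224. 276.] 95 [386.6 278.6] 20.7
bA top [303. 154.] 99 [ 546.3 -199.6] 50.9
bA side [242. 159.] 113 [ 545.7 -200.1] 55.6
bB top [160. 152.] 53 [573.2 322.3] 66.2
bB side [165. 293.] 159 [570.1 324. ] 68.4
bar top 223 ((543.1807861328125, 267.2752990722656), (119.19658660888672, 20.07390594482422), 80.26393127441406) [543.44537197 266.94999184]
[-0.17708054 -0.98419636]
bar side 390 ((541.299072265625, 274.13580322265625), (121.6880111694336, 23.279159545898438), 80.19049835205078) [542.68897227 275.97929927]
[-0.16709685 -0.98594049]
[[420.93323136 260.79602695]
 [252.58633283 313.95576106]] [[384.97369807  82.68123664]]
```

Request:
step_arm --pt "0 0 -0.175 0 0 -0.06 0" --pt "0 0 -0.175 0 0 -0.06 0" --pt "0 0 -0.175 0 0 0 0" --pt "0 0 -0.175 0 0 0 0" --pt "0 0 -0.175 0 0 0 0" --pt "0 0 -0.172 0 0 0 0" --pt "0 0 0 0 0 0 0"

```text
clock: 0.98
position: [0.1779, -0.4939, 0.3509]
eef_rot: [-0.0, 0.768, 0.641, 0.0]
force: [0.1, 0.4, -0.1]
width: 0.085
```

```bash
cat >> h.py <<'E'
from scipy.spatial.transform import Rotation as Ro
def st():
    from plant import observe
    s=observe(); q=s["eef_rot"]; R=Ro.from_quat([q[1],q[2],q[3],q[0]]).as_matrix()
    return s,R
def show():
    s,R=st(); print("t",round(s["clock"],2),"p",np.round(s["position"]*1000,1),"xang",round(np.degrees(np.arctan2(R[1,0],R[0,0])),2),"zax",np.round(R[:,2],4),"F",np.round(s["force"],1),"w",round(s["width"]*1000,1),"q",np.round(s["joints"],2))
    return s,R
def to(target):
    s,R=show(); d=R.T@(np.array(target)-s["position"]); print("tool delta mm",np.round(d*1000,1)); return d
E
python3 -c "
from h import *
to([.43,-.25,.35])"
```

```text
t 0.97 p [ 177.9 -493.9  350.9] xang 79.71 zax [-2.e-04  7.e-04 -1.e+00] F [ 0.1  0.4 -0.1] w 85.0 q [-1.3   0.06  1.16 -0.    1.93 -1.12]
tool delta mm [285.  204.4   1. ]
```

Request:
step_arm --pt "0 0 0 0.0475 0.034 0 0" --pt "0 0 0 0.0475 0.034 0 0" --pt "0 0 0 0.0475 0.034 0 0" --pt "0 0 0 0.0475 0.034 0 0" --pt "0 0 0 0.0475 0.034 0 0" --pt "0 0 0 0.0475 0.034 0 0" --pt "0 0 0 0.05 -0.006 0 0" --pt "0 0 0 0.05 -0.006 0 0" --pt "0 0 0 0.05 -0.006 0 0" --pt "0 0 0 0.05 -0.006 0 0" --pt "0 0 0 0.05 -0.006 0 0" --pt "0 0 0 0.05 -0.006 0 0"

```text
clock: 2.48
position: [0.4467, 0.0537, 0.3512]
eef_rot: [0.0, 0.769, 0.64, 0.0]
force: [0.9, 0.7, -0.5]
width: 0.0852
```

```bash
python3 -c "
from h import *
to([.536,.2345,.29])"
```

```text
t 2.48 p [446.7  53.7 351.2] xang 79.55 zax [ 1.e-04 -1.e-04 -1.e+00] F [ 0.9  0.7 -0.5] w 85.2 q [ 0.04 -0.15  1.36 -0.    1.93  0.22]
tool delta mm [194.   55.1  61.2]
```

Request:
step_arm --pt "0 0 0 0.05 0.014 0 0" --pt "0 0 0 0.05 0.014 0 0" --pt "0 0 0 0.05 0.014 0.02 0" --pt "0 0 0 0.044 0.013 0.02 0" --pt "0 0 0 0 0 0.02 0" --pt "0 0 0 0 0 0 0"

```text
clock: 3.22
position: [0.5348, 0.2334, 0.2889]
eef_rot: [-0.001, 0.768, 0.641, -0.002]
force: [-0.4, 0.1, -0.1]
width: 0.085
```

```bash
python3 -c "
from h import *
to([.536,.2345,.168])
grab(1)
crop('side',1,110,170,260,290,5);crop('top',1,110,80,260,190,5)
s,R=st();t=s['position']
for n in('side','top'):
  for o in ([0,0,0],[0,.0425,0],[0,-.0425,0]): print(n,proj(n,[t+R@np.array(o)],1))
"
```

```text
t 3.23 p [534.8 233.4 288.9] xang 79.66 zax [-0.0044 -0.0018 -1.    ] F [-0.4  0.1 -0.1] w 85.0 q [ 0.35  0.22  1.11 -0.    1.82  0.53]
tool delta mm [  1.6   1.4 120.8]
side [[179.0773517  206.00453025]]
side [[163.8629119  198.87786137]]
side [[194.76686985 213.35373287]]
top [[173.26064199 137.20718614]]
top [[176.42767422 123.68126533]]
top [[170.04523437 150.93971103]]
```

View pics/side1_110_170.png

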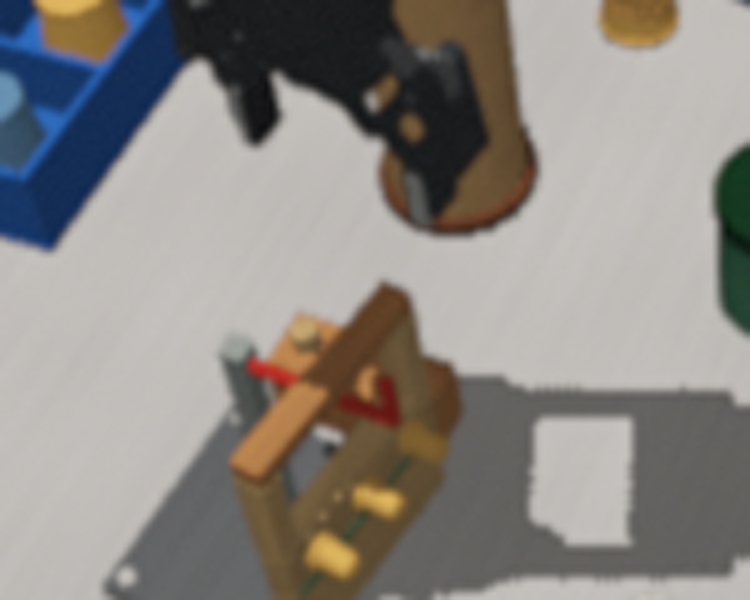

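View pics/top1_110_80.png

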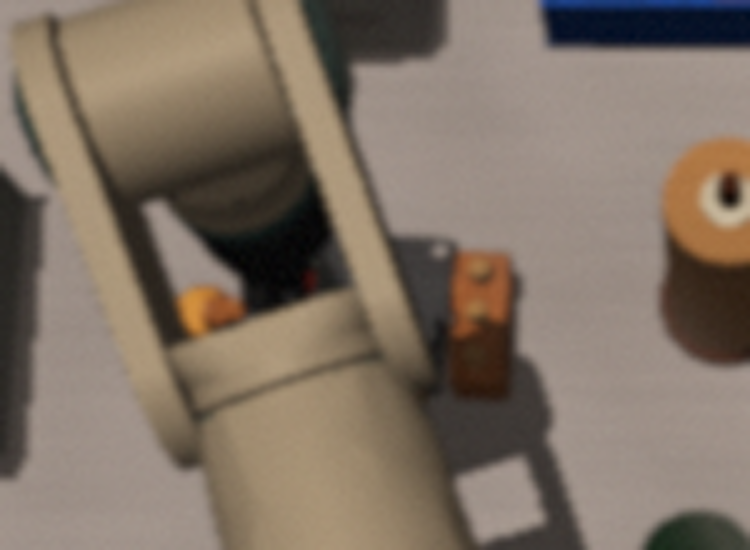

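```bash
python3 -c "
from h import *
s,R=st();t=s['position']
p,d,X=cloud('side',1)
L=(X-t)@R
m=(d>0)&(L[...,2]>-.06)&(L[...,2]<.03)&(np.abs(L[...,0])<.06)&(np.abs(L[...,1])<.07)&(p.max(-1)<140)
v,u=np.nonzero(m)
Q=L[m]*1000
for sgn in(1,-1):
  for a,b in((-60,-40),(-40,-30),(-30,-20),(-20,-10),(-10,5)):
    k=(np.sign(Q[:,1])==sgn)&(Q[:,2]>=a)&(Q[:,2]<b)
    if k.sum(): print(sgn,a,k.sum(),np.round(np.percentile(Q[k],[3,50,97],axis=0),1).tolist())
"
```

```text
1 -60 60 [[-4.6, 39.5, -59.8], [9.7, 45.2, -52.3], [15.1, 65.3, -41.2]]
1 -40 34 [[-7.8, 39.4, -39.4], [5.3, 41.3, -35.8], [13.0, 48.1, -30.6]]
1 -30 24 [[-8.8, 39.7, -29.5], [3.4, 41.3, -26.1], [13.1, 44.2, -22.0]]
1 -20 27 [[-6.4, 39.9, -19.8], [4.2, 41.3, -16.8], [12.2, 43.9, -10.8]]
1 -10 3 [[-6.6, 41.4, -9.9], [-5.1, 41.6, -9.0], [-1.6, 42.5, -8.6]]
-1 -60 48 [[2.0, -63.5, -59.3], [12.8, -52.9, -54.2], [15.6, -42.9, -40.9]]
-1 -40 29 [[2.2, -59.2, -39.8], [8.7, -53.8, -34.4], [13.6, -46.0, -30.1]]
-1 -30 27 [[-2.0, -58.6, -29.0], [9.3, -53.3, -24.6], [13.7, -44.9, -20.2]]
-1 -20 14 [[-1.3, -57.4, -19.4], [10.0, -51.4, -16.8], [12.7, -45.7, -12.6]]
-1 -10 2 [[5.1, -50.4, -7.8], [6.7, -50.2, -7.8], [8.2, -50.1, -7.8]]
```

Request:
step_arm --pt "0 0 0 0.0015 0.001 0.02 0" --pt "0 0 0 0 0 0.025 0" --pt "0 0 0 0 0 0.025 0" --pt "0 0 0 0 0 0.025 0" --pt "0 0 0 0 0 0.02 0" --pt "0 0 0 0 0 0.006 0" --pt "0 0 0 0 0 0 0"

```text
clock: 4.2
position: [0.537, 0.2344, 0.1716]
eef_rot: [0.0, 0.767, 0.641, 0.001]
force: [0.1, -0.8, 0.8]
width: 0.0853
```

```bash
python3 -c "
from h import *
to([.536,.2345,.168])
grab(2)
crop('side',2,110,170,260,290,5)
"
```

```text
t 4.2 p [537.  234.4 171.6] xang 79.75 zax [ 1.6e-03  5.0e-04 -1.0e+00] F [ 0.1 -0.8  0.8] w 85.3 q [ 0.35  0.25  1.3  -0.    1.59  0.53]
tool delta mm [-0.1 -1.   3.6]
```

View pics/side2_110_170.png

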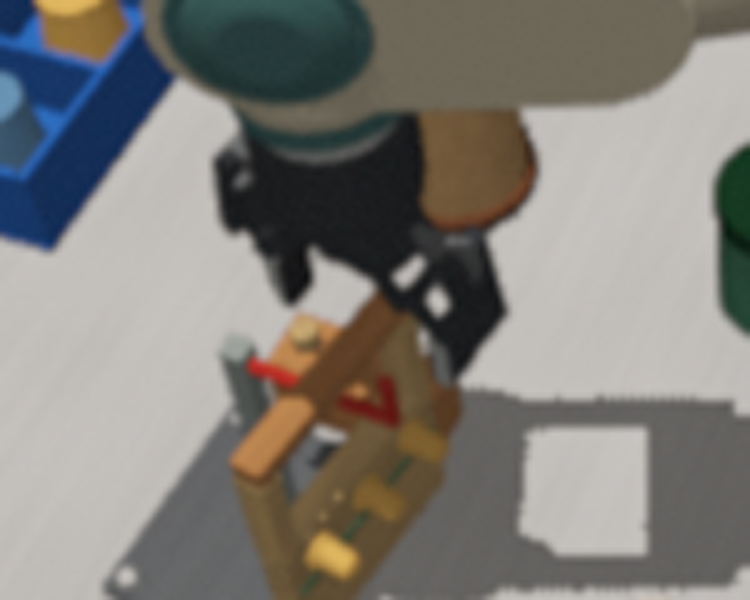

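The bar lies between the open fingers (crop x about 380, y about 310), clear of the hook. Closing on it.

Request:
step_arm --pt "0 0 0 0 -0.001 0.004 0" --pt "0 0 0 0 0 0 0.5" --pt "0 0 0 0 0 0 0.7" --pt "0 0 0 0 0 0 0.75" --pt "0 0 0 0 0 0 0.8" --pt "0 0 0 0 0 0 0.9" --pt "0 0 0 0 0 0 1" --pt "0 0 0 0 0 0 1" --pt "0 0 0 0 0 0 1" --newtons 70

```text
clock: 5.42
position: [0.5358, 0.2348, 0.1665]
eef_rot: [0.0, 0.767, 0.641, 0.0]
force: [0.8, -0.9, 1.9]
width: 0.0168
```

```bash
python3 -c "
from h import *
show()
grab(3)
crop('side',3,110,170,260,290,5)
"
```

```text
t 5.42 p [535.8 234.8 166.5] xang 79.8 zax [ 4.e-04  1.e-04 -1.e+00] F [ 0.8 -0.9  1.9] w 16.8 q [ 0.35  0.25  1.31 -0.    1.58  0.53]
```

View pics/side3_110_170.png

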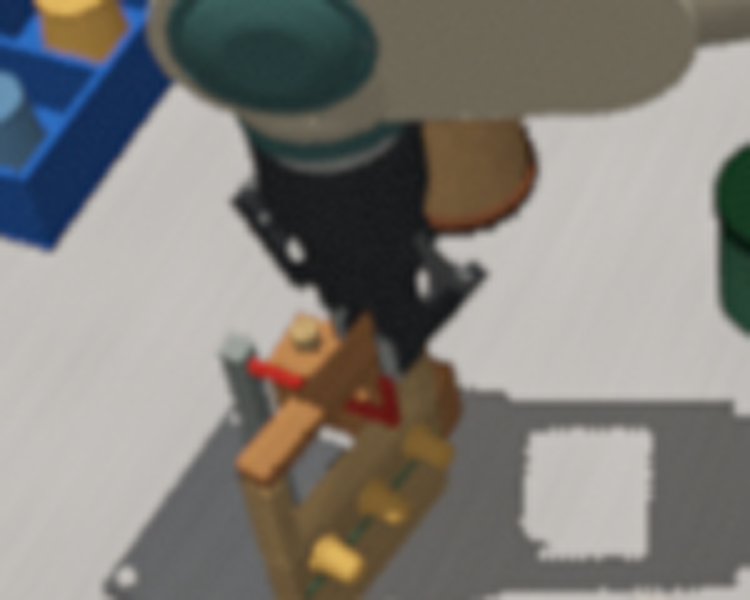

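Opening is 16.8 mm, so the bar is gripped. Lifting gently.

Request:
step_arm --pt "0 0 0 0 0 -0.004 1" --pt "0 0 0 0 0 -0.008 1" --pt "0 0 0 0 0 -0.008 1" --pt "0 0 0 0 0 0 1"

```text
clock: 6.02
position: [0.536, 0.2349, 0.1873]
eef_rot: [0.0, 0.767, 0.641, 0.001]
force: [-0.3, 0.6, -1.7]
width: 0.0169
```

```bash
python3 -c "
from h import *
show()"
```

```text
t 6.03 p [536.  234.9 187.3] xang 79.8 zax [ 1.6e-03  5.0e-04 -1.0e+00] F [-0.3  0.6 -1.7] w 16.9 q [ 0.35  0.24  1.29 -0.    1.62  0.53]
```

Request:
step_arm --pt "0 0 0 0 0 -0.008 1" --pt "0 0 0 0 0 -0.008 1" --pt "0 0 0 0 0 -0.007 1" --pt "0 0 0 0 0 0 1"

```text
clock: 6.52
position: [0.536, 0.2348, 0.2103]
eef_rot: [0.0, 0.767, 0.641, 0.001]
force: [0.2, -0.4, -2.8]
width: 0.0167
```

```bash
python3 -c "
from h import *
show()
grab(4)
crop('side',4,110,170,260,290,5)
"
```

```text
t 6.53 p [536.  234.8 210.3] xang 79.8 zax [ 1.6e-03  5.0e-04 -1.0e+00] F [ 0.2 -0.4 -2.8] w 16.7 q [ 0.35  0.23  1.25 -0.    1.66  0.53]
```

View pics/side4_110_170.png

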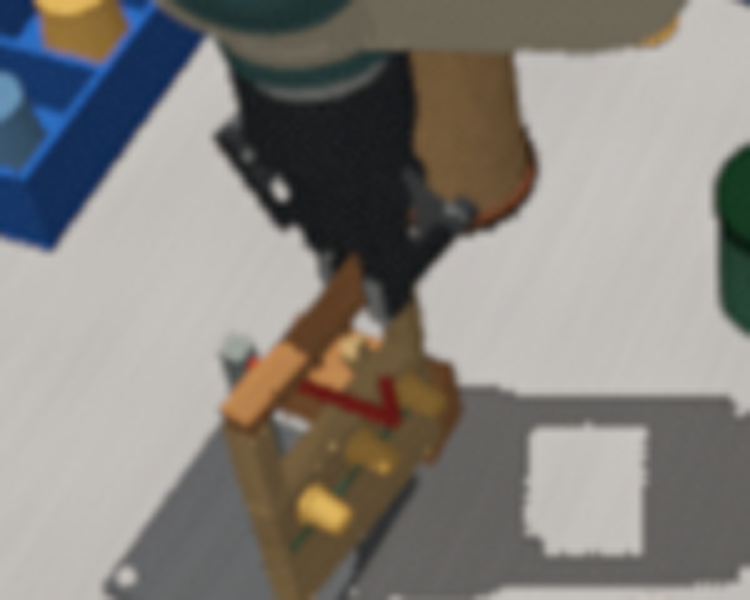

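Request:
step_arm --pt "0 0 0 -0.001 -0.01 0 1" --pt "0 0 0 -0.001 -0.015 0 1" --pt "0 0 0 -0.001 -0.015 0 1" --pt "0 0 0 -0.001 -0.015 0 1" --pt "0 0 0 -0.001 -0.015 0 1" --pt "0 0 0 -0.001 -0.015 0 1" --pt "0 0 0 -0.001 -0.01 0 1" --pt "0 0 0 0 0 0 1" --pt "0 0 0 0 0 0 1"

```text
clock: 7.75
position: [0.4412, 0.2446, 0.2093]
eef_rot: [0.0, 0.767, 0.641, 0.0]
force: [0.8, -0.5, -2.5]
width: 0.0167
```

```bash
python3 -c "
from h import *
show()
grab(5)
crop('side',5,110,170,260,290,5)
"
```

```text
t 7.75 p [441.2 244.6 209.3] xang 79.79 zax [ 4.e-04 -1.e-04 -1.e+00] F [ 0.8 -0.5 -2.5] w 16.7 q [ 0.43  0.    1.5  -0.    1.64  0.61]
```

View pics/side5_110_170.png

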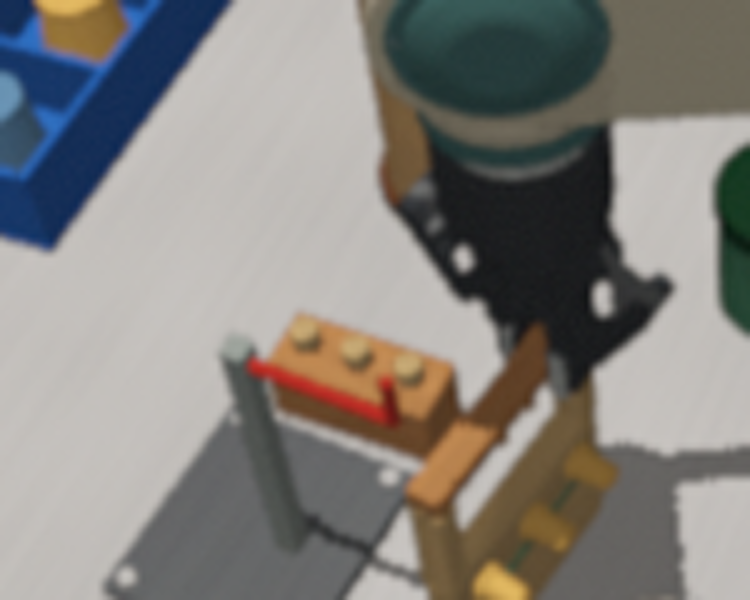

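The rack is off the hook and the hook stands free at crop (320,390). Now raising it and carrying it round on the robot's side.

Request:
step_arm --pt "0 0 0 0 0 -0.02 1" --pt "0 0 0 0 0 -0.03 1" --pt "0 0 0 0 0 -0.03 1" --pt "0 0 0 -0.01 0.002 -0.01 1" --pt "0 0 0 -0.03 0.006 0 1" --pt "0 0 0 -0.04 0.008 0 1" --pt "0 0 0 -0.04 0.008 0 1" --pt "0 0 0 -0.04 0.008 0 1" --pt "0 0 0 -0.04 0.008 0 1" --pt "0 0 0 -0.04 0.008 0 1" --pt "0 0 0 -0.04 0.008 0 1" --pt "0 0 0 -0.04 0.008 0 1"

```text
clock: 9.35
position: [0.4467, -0.0835, 0.2982]
eef_rot: [-0.0, 0.767, 0.641, -0.0]
force: [-0.1, 0.9, -2.4]
width: 0.0171
```

```bash
python3 -c "
from h import *
to([.45,-.25,.295])"
```

```text
t 9.35 p [446.7 -83.5 298.2] xang 79.77 zax [-0.0012  0.     -1.    ] F [-0.1  0.9 -2.4] w 17.1 q [-0.27 -0.15  1.47 -0.    1.83 -0.09]
tool delta mm [-163.3   32.8    3.2]
```

Request:
step_arm --pt "0 0 0 -0.045 0.0087 0 1" --pt "0 0 0 -0.045 0.0087 0 1" --pt "0 0 0 -0.045 0.0087 0 1" --pt "0 0 0 -0.045 0.0087 0 1" --pt "0 0 0 -0.043 0.0087 0 1" --pt "0 0 0 0.006 0.035 0 1" --pt "0 0 0 0.006 0.035 0 1" --pt "0 0 0 0.006 0.035 0 1" --pt "0 0 0 0.006 0.035 0 1" --pt "0 0 0.054 0 0 0 1" --pt "0 0 0 0 0 0 1" --pt "0 0 0 0 0 0 1"

```text
clock: 10.85
position: [0.5921, -0.3104, 0.2991]
eef_rot: [-0.0, 0.784, 0.621, -0.0]
force: [-0.4, 0.1, -2.5]
width: 0.0166
```

```bash
python3 -c "
from h import *
to([.5925,-.3113,.25])
grab(6)
crop('side',6,180,40,330,190,4);crop('top',6,260,70,400,200,5)
"
```

```text
t 10.85 p [ 592.1 -310.4  299.1] xang 76.72 zax [-3.e-04  0.e+00 -1.e+00] F [-0.4  0.1 -2.5] w 16.6 q [-0.54  0.48  0.76 -0.    1.9  -0.31]
tool delta mm [-0.8  0.6 49.1]
```

View pics/side6_180_40.png

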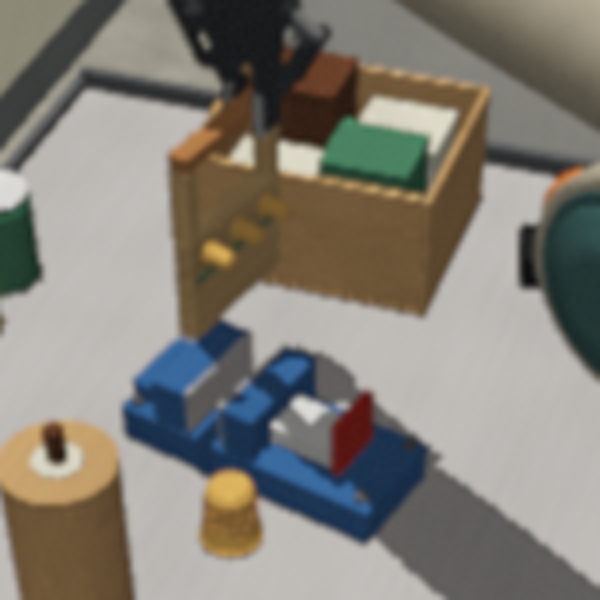

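View pics/top6_260_70.png

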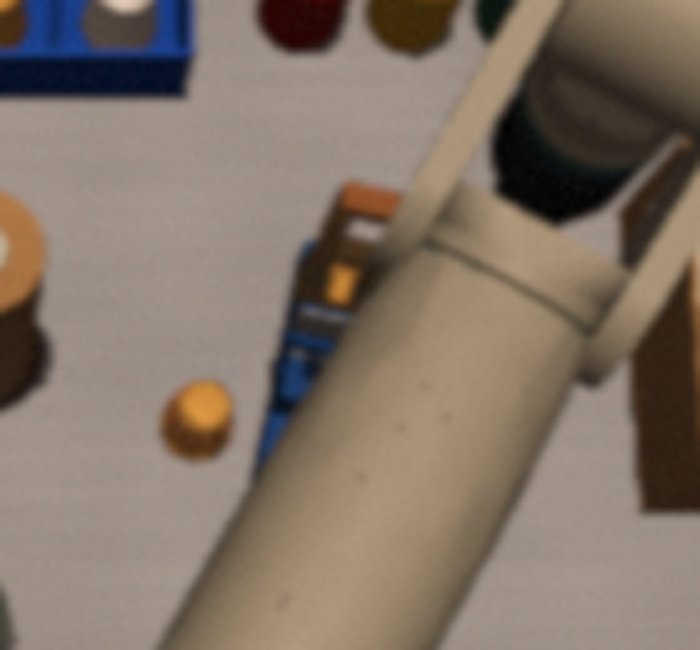

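```bash
cat > rk.py <<'E'
from h import *
import sys
i=int(sys.argv[1]); yaw=-.232; c,s=np.cos(yaw),np.sin(yaw)
def loc(X): q=X-np.array([.59,-.272,0]); return np.stack([q[...,0]*c+q[...,1]*s,-q[...,0]*s+q[...,1]*c,q[...,2]],-1)*1000
S,R=show()
p,d,X=cloud("side",i); L=loc(X); r,g,b=[p[...,k].astype(int) for k in range(3)]
zt=S["position"][2]*1000+19+7   # bar top
foot=zt-166
m=(d>0)&(L[...,0]>-40)&(L[...,0]<60)&(abs(L[...,1])<75)&(L[...,2]>foot-6)&(L[...,2]<zt+8)&(r-b>18)
lab=cv2.connectedComponents(m.astype(np.uint8))[1]; k=np.bincount(lab[m]).argmax(); m&=lab==k
Q=L[m]; print("pred barTop,foot z",zt,foot,"n",m.sum(),"zrange",np.percentile(Q[:,2],[1,99]),"yrange",np.percentile(Q[:,1],[.5,99.5]))
top=Q[Q[:,2]>zt-8]; print("bar: x",np.percentile(top[:,0],[3,50,97]),"y",top[:,1].min(),top[:,1].max(), cv2.minAreaRect(top[:,:2].astype(np.float32)))
f=Q[(Q[:,2]<foot+60)&(Q[:,1]<50)]; 
if len(f)>10:
    x0=np.median(f[:,0]); f=f[abs(f[:,0]-x0)<5]
    A=np.c_[f[:,1],f[:,2]-foot,np.ones(len(f))]; k=np.linalg.lstsq(A,f[:,0],rcond=None)[0]; print("front face",len(f),"x med",np.median(f[:,0]),"slopes y,z,c",k)
end=Q[Q[:,1]>48]; 
for a in range(0,160,30):
    e=end[(end[:,2]>foot+a)&(end[:,2]<foot+a+30)]
    if len(e): print("end z+",a,len(e),"x",np.percentile(e[:,0],[5,50,95]).round(1),"y",np.percentile(e[:,1],[50,97]).round(1))
E
python3 rk.py 6
```

```text
t 10.95 p [ 592.1 -310.3  299.6] xang 76.71 zax [ 4.e-04 -4.e-04 -1.e+00] F [ 0.3  0.  -2.6] w 17.1 q [-0.54  0.48  0.76 -0.    1.9  -0.31]
pred barTop,foot z 325.6362755268862 159.6362755268862 n 1084 zrange [163.73378972 326.0319961 ] yrange [-60.08699263  63.13039715]
bar: x [-0.71222     8.0460528  19.98569038] y -43.075572043040246 62.20537288061847 ((9.884376525878906, 8.971046447753906), (28.500244140625, 105.71361541748047), 9.079476356506348)
front face 244 x med 2.304842351260479 slopes y,z,c [ 1.65675889e-03 -1.77197496e-02  2.87062760e+00]
end z+ 0 43 x [ 0.1  4.3 15.5] y [59.9 62.3]
end z+ 30 52 x [ 1.1  4.8 16.2] y [59.7 63.6]
end z+ 60 56 x [ 0.5  4.4 16. ] y [58.7 62. ]
end z+ 90 55 x [ 0.7  5.4 15.4] y [59.2 62.1]
end z+ 120 55 x [ 0.7  5.5 15.2] y [58.4 62.9]
end z+ 150 44 x [-0.2  6.8 16.2] y [58.1 62.5]
```

Request:
step_arm --pt "0 0 0 0 0 0.01 1" --pt "0 0 0 0 0 0.02 1" --pt "0 0 0 0 0 0.02 1" --pt "0 0 0 0 0 0.015 1" --pt "0 0 0 0 0 0 1"

```text
clock: 11.58
position: [0.5921, -0.3096, 0.2325]
eef_rot: [-0.001, 0.784, 0.621, -0.001]
force: [-0.2, -0.1, -3.2]
width: 0.0165
```

```bash
python3 -c "
from h import *
grab(7)
crop('side',7,180,40,330,190,4)
";python3 rk.py 7
```

```text
t 11.68 p [ 592.7 -310.   235. ] xang 76.71 zax [ 8.e-04 -6.e-04 -1.e+00] F [ 0.2  0.4 -2. ] w 16.9 q [-0.54  0.47  0.9  -0.    1.77 -0.31]
pred barTop,foot z 261.0042419970087 95.0042419970087 n 995 zrange [ 95.4758946  260.35169673] yrange [-56.65976705  64.53790162]
bar: x [-0.20921648  9.54493887 20.7388499 ] y -43.6325597032889 65.17585154781916 ((9.372867584228516, 10.346534729003906), (30.37555694580078, 108.19959259033203), 9.81963062286377)
front face 227 x med 2.143233762438322 slopes y,z,c [ 0.00366537 -0.0168771   2.44036958]
end z+ 0 42 x [ 0.8  3.2 15.4] y [59.8 64.5]
end z+ 30 42 x [ 0.1  4.7 13.1] y [60.  63.9]
end z+ 60 45 x [ 0.3  4.1 13.9] y [59.5 64.2]
end z+ 90 51 x [ 0.6  5.3 16.2] y [59.4 63.5]
end z+ 120 51 x [ 0.   4.  15.4] y [60.  64.2]
end z+ 150 36 x [-0.7  7.7 16.5] y [59.3 63.3]
```

View pics/side7_180_40.png

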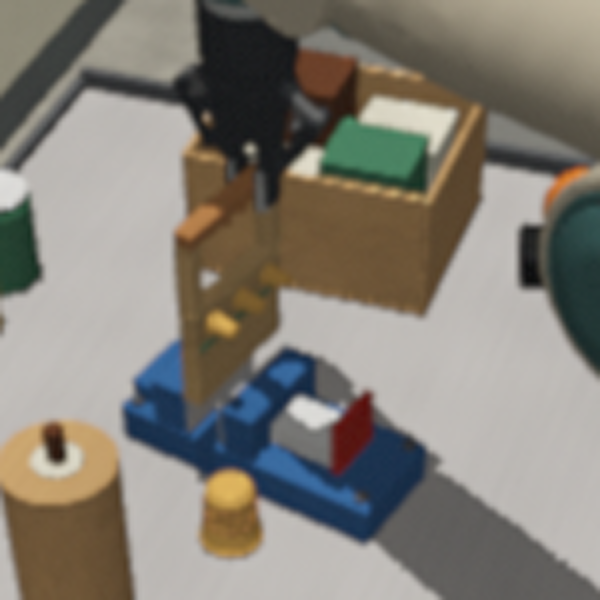

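Request:
step_arm --pt "0 0 0 0 0 0.008 1" --pt "0 0 0 0 0 0.01 1" --pt "0 0 0 0 0 0.01 1" --pt "0 0 0 0 0 0.01 1" --pt "0 0 0 0 0 0.007 1" --pt "0 0 0 0 0 0 1"

```text
clock: 12.42
position: [0.5924, -0.3098, 0.1884]
eef_rot: [-0.001, 0.784, 0.62, -0.0]
force: [0.3, -1.0, -3.0]
width: 0.0171
```

```bash
python3 -c "
from h import *
show()
"
```

```text
t 12.43 p [ 592.4 -309.8  188.4] xang 76.7 zax [-1.2e-03  6.0e-04 -1.0e+00] F [ 0.3 -1.  -3. ] w 17.1 q [-0.54  0.48  0.98 -0.    1.68 -0.31]
```

Request:
step_arm --pt "0 0 0 0 0 0.002 1" --pt "0 0 0 0 0 0.002 1" --pt "0 0 0 0 0 0.002 1" --pt "0 0 0 0 0 0.001 1" --pt "0 0 0 0 0 0.001 1" --pt "0 0 0 0 0 0 1"

```text
clock: 13.18
position: [0.5926, -0.3099, 0.1812]
eef_rot: [-0.0, 0.784, 0.621, -0.0]
force: [-0.3, -0.5, -2.4]
width: 0.0169
```

```bash
python3 -c "
from h import *
show()
"
```

```text
t 13.18 p [ 592.6 -309.9  181.2] xang 76.71 zax [-1.e-04 -0.e+00 -1.e+00] F [-0.3 -0.5 -2.4] w 16.9 q [-0.54  0.48  0.99 -0.    1.67 -0.31]
```

Request:
step_arm --pt "0 0 0 0 0 0.001 1" --pt "0 0 0 0 0 0.001 1" --pt "0 0 0 0 0 0.0005 1" --pt "0 0 0 0 0 0 1"

```text
clock: 13.68
position: [0.5927, -0.31, 0.1791]
eef_rot: [0.0, 0.784, 0.621, 0.0]
force: [0.1, 0.2, -0.7]
width: 0.017
```

```bash
python3 -c "
from h import *
show()
"
```

```text
t 13.68 p [ 592.7 -310.   179.1] xang 76.71 zax [ 5.e-04 -3.e-04 -1.e+00] F [ 0.1  0.2 -0.7] w 17.0 q [-0.54  0.48  1.   -0.    1.66 -0.31]
```

Request:
step_arm --pt "0 0 0 0 0 0.0007 1" --pt "0 0 0 0 0 0 1" --pt "0 0 0 0 0 0 1"

```text
clock: 14.05
position: [0.5928, -0.3101, 0.179]
eef_rot: [0.001, 0.784, 0.621, 0.0]
force: [-0.5, 0.8, 4.3]
width: 0.0169
```

```bash
python3 -c "
from h import *
grab(8)
crop('side',8,180,40,330,190,4)
";python3 rk.py 8
```

```text
t 14.15 p [ 592.9 -310.1  179. ] xang 76.71 zax [ 1.4e-03 -8.0e-04 -1.0e+00] F [-0.6 -0.4  5.3] w 17.1 q [-0.54  0.48  1.   -0.    1.66 -0.31]
pred barTop,foot z 205.03949855624825 39.03949855624825 n 773 zrange [ 46.31093579 207.47580847] yrange [-56.76570213  64.15670658]
bar: x [-0.15104996  8.73248447 18.51628533] y -44.52473196246178 63.62840120463431 ((8.247915267944336, 9.326812744140625), (22.219684600830078, 108.18296813964844), 1.7094005346298218)
front face 72 x med 3.303364164602397 slopes y,z,c [ 1.08829700e-03 -2.91660632e-02  4.15986274e+00]
end z+ 0 33 x [ 1.4  6.  16.9] y [59.5 63.3]
end z+ 30 42 x [ 1.1  5.9 18. ] y [60.2 63.6]
end z+ 60 41 x [ 1.1  4.8 15.9] y [58.9 63. ]
end z+ 90 40 x [ 0.6  5.4 14.6] y [59.9 65. ]
end z+ 120 48 x [ 1.1  5.7 15.7] y [59.6 63.5]
end z+ 150 38 x [ 0.5  6.8 16.4] y [58.3 63.6]
```

View pics/side8_180_40.png

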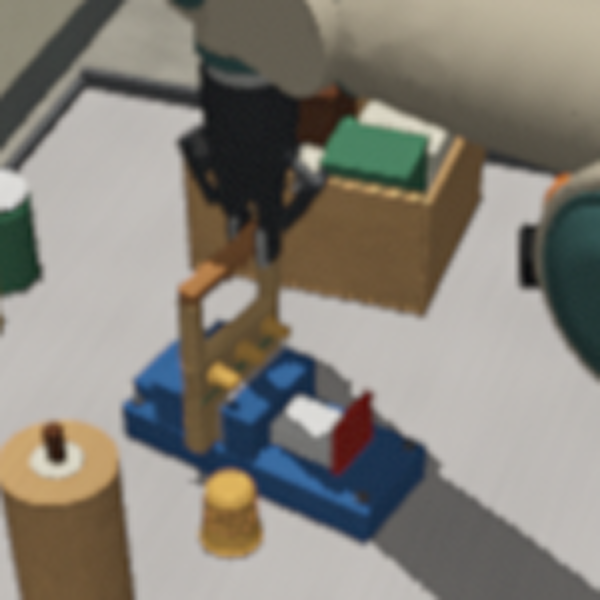

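Foot is on the bed, between the jaws. Sliding it gently back towards the fixed jaw before release.

Request:
step_arm --pt "0 0 0 0 0.001 -0.0003 1" --pt "0 0 0 0 0.001 0 1" --pt "0 0 0 0 0.001 0 1" --pt "0 0 0 0 0.001 0 1" --pt "0 0 0 0 0.001 0 1" --pt "0 0 0 0 0 0 1"

```text
clock: 14.9
position: [0.5965, -0.311, 0.179]
eef_rot: [-0.001, 0.784, 0.62, -0.001]
force: [-5.6, 2.5, 7.2]
width: 0.0165
```

```bash
python3 -c "
from h import *
show()
"
```

```text
t 14.9 p [ 596.5 -311.   179. ] xang 76.68 zax [-2.5e-03  4.0e-04 -1.0e+00] F [-5.6  2.5  7.2] w 16.5 q [-0.54  0.5   0.98 -0.    1.67 -0.3 ]
```

Request:
step_arm --pt "0 0 0 0 0 -0.0006 1" --pt "0 0 0 0 0 0 1" --pt "0 0 0 0 0 0 1"

```text
clock: 15.28
position: [0.5969, -0.3111, 0.1791]
eef_rot: [-0.001, 0.784, 0.62, -0.001]
force: [-3.4, 0.5, 5.3]
width: 0.0171
```

```bash
python3 -c "
from h import *
grab(9)
";python3 rk.py 9
```

```text
t 15.38 p [ 596.9 -311.1  179. ] xang 76.69 zax [-1.7e-03  3.0e-04 -1.0e+00] F [-4.3  1.6  5. ] w 16.8 q [-0.53  0.5   0.98 -0.    1.67 -0.3 ]
pred barTop,foot z 205.04002221320093 39.04002221320093 n 797 zrange [ 47.90784965 207.00062953] yrange [-55.58043929  63.87391937]
bar: x [ 4.04720804 13.26630826 25.95568235] y -41.36708373778303 62.76857482874035 ((14.586421012878418, 10.284400939941406), (31.45186996459961, 104.5351791381836), 10.453848838806152)
front face 94 x med 5.1203814318839225 slopes y,z,c [ 5.40887649e-03 -7.90262561e-03  5.61789661e+00]
end z+ 0 37 x [ 4.8  9.4 20.3] y [59.1 63.7]
end z+ 30 40 x [ 4.4  9.1 19.5] y [59.6 62.4]
end z+ 60 44 x [ 0.8  7.4 16.3] y [57.8 63.7]
end z+ 90 44 x [ 4.5  8.4 18.6] y [59.3 63.1]
end z+ 120 46 x [ 4.5  9.9 19.9] y [59.3 63.8]
end z+ 150 41 x [ 4.9 11.  21.4] y [58.1 62.5]
```

Request:
step_arm --pt "0 0 0 0 0 -0.0005 1" --pt "0 0 0 0 0 0 0.8" --pt "0 0 0 0 0 0 0.7" --pt "0 0 0 0 0 0 0.55" --pt "0 0 0 0 0 0 0.45" --pt "0 0 0 0 0 0 0.45" --newtons 30

```text
clock: 16.12
position: [0.5975, -0.3111, 0.1795]
eef_rot: [0.0, 0.784, 0.621, 0.0]
force: [-0.7, 0.6, 0.3]
width: 0.0471
```

```bash
python3 -c "
from h import *
grab(10)
crop('side',10,180,40,330,190,4)
";python3 rk.py 10
```

```text
t 16.23 p [ 597.5 -311.1  179.5] xang 76.71 zax [ 2.e-04 -2.e-04 -1.e+00] F [ 0.5 -1.2 -0.3] w 47.0 q [-0.53  0.5   0.97 -0.    1.67 -0.3 ]
pred barTop,foot z 205.54548811679598 39.54548811679598 n 882 zrange [ 46.75533646 207.14853196] yrange [-57.72709746  63.59508771]
bar: x [-10.38197796  16.02775827  28.97169066] y -57.29485006957051 64.04975648290039 ((21.719694137573242, 1.8421554565429688), (115.58990478515625, 64.00200653076172), 73.61231231689453)
front face 111 x med 8.627743167667006 slopes y,z,c [-7.94975542e-03  1.99286131e-03  8.50142765e+00]
end z+ 0 40 x [ 7.5 11.8 24.8] y [59.8 63.1]
end z+ 30 42 x [ 7.5 10.3 21.8] y [59.6 62.7]
end z+ 60 42 x [ 4.5 10.7 21. ] y [58.1 62.6]
end z+ 90 44 x [ 7.9 13.2 23.6] y [59.6 63.1]
end z+ 120 45 x [ 7.8 12.4 22.8] y [59.7 63.6]
end z+ 150 40 x [ 8.2 16.6 25. ] y [57.7 62.9]
```

View pics/side10_180_40.png

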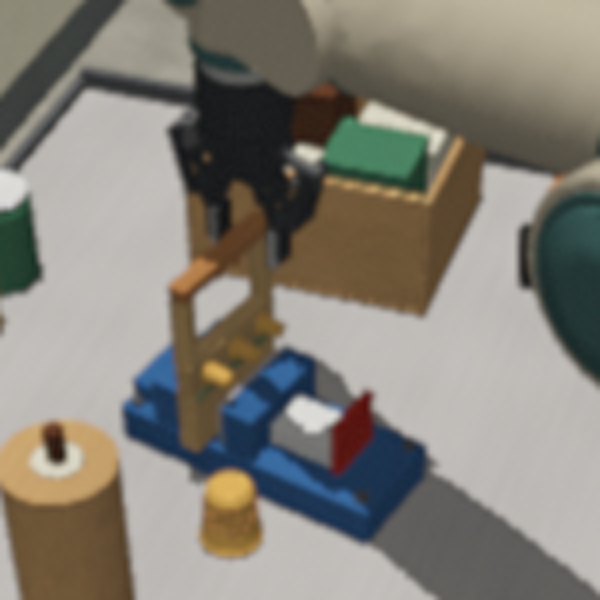

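The rack stands on its own, its back about 1 mm from the fixed jaw. Retreating upwards.

Request:
step_arm --pt "0 0 0 0 0 -0.01 0.45" --pt "0 0 0 0 0 -0.02 0.45" --pt "0 0 0 0 0 -0.03 0.45" --pt "0 0 0 0 0 -0.04 0.7" --pt "0 0 0 0.009 -0.03 0 1" --pt "0 0 0 0.009 -0.045 0 1" --pt "0 0 0 0.009 -0.045 0 1" --pt "0 0 0 0.009 -0.046 0 1" --pt "0 0 0 0 0 0 1"

```text
clock: 17.35
position: [0.4424, -0.237, 0.2808]
eef_rot: [0.001, 0.784, 0.62, 0.0]
force: [0.9, -0.5, -0.8]
width: -0.0004
```

```bash
python3 -c "
from h import *
to([.444,-.2375,.065])
grab(11)
crop('side',11,180,40,330,190,4)
";python3 rk.py 11
```

```text
t 17.35 p [ 442.4 -237.   280.8] xang 76.69 zax [ 0.0014 -0.001  -1.    ] F [ 0.9 -0.5 -0.8] w -0.4 q [-0.57 -0.02  1.38 -0.    1.78 -0.33]
tool delta mm [ -0.    1.4 215.8]
t 17.45 p [ 444.4 -238.1  280.8] xang 76.7 zax [ 0.0022 -0.0014 -1.    ] F [ 0.8 -0.3  0.4] w 0.0 q [-0.57 -0.02  1.37  0.    1.78 -0.33]
pred barTop,foot z 306.80519859558433 140.80519859558433 n 373 zrange [137.1565534  207.18117063] yrange [-58.66909097  63.9961125 ]Traceback (most recent call last):
  File "rk.py", line 12, in <module>
    top=Q[Q[:,2]>zt-8]; print("bar: x",np.percentile(top[:,0],[3,50,97]),"y",top[:,1].min(),top[:,1].max(), cv2.minAreaRect(top[:,:2].astype(np.float32)))
                                       ~~~~~~~~~~~~~^^^^^^^^^^^^^^^^^^^^
    return _quantile_unchecked(
        a, q, axis, out, overwrite_input, method, keepdims, weights)
    return _ureduce(a,
                    func=_quantile_ureduce_func,
    ...<5 lines>...
                    overwrite_input=overwrite_input,
                    method=method)
    r = func(a, **kwargs)
    result = _quantile(arr,
                       quantiles=q,
    ...<2 lines>...
                       out=out,
                       weights=wgt)
    slices_having_nans = np.isnan(arr[-1, ...])
                                  ~~~^^^^^^^^^
IndexError: index -1 is out of bounds for axis 0 with size 0
```

View pics/side11_180_40.png

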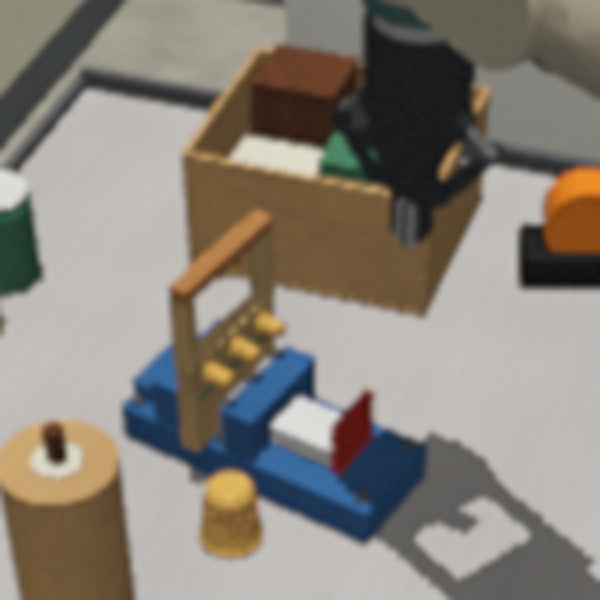

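The rack stands upright and the shut fingers are in front of the tab. Descending to push height.

Request:
step_arm --pt "0 0 0 0 0 0.03 1" --pt "0 0 0 0 0 0.04 1" --pt "0 0 0 0 0 0.04 1" --pt "0 0 0 0 0 0.04 1" --pt "0 0 0 0 0 0.03 1" --pt "0 0 0 0 0 0.02 1" --pt "0 0 0 0 0 0.014 1" --pt "0 0 0 0 0 0 1"

```text
clock: 18.45
position: [0.4443, -0.2379, 0.0647]
eef_rot: [-0.001, 0.784, 0.621, -0.0]
force: [-0.3, 0.1, 0.0]
width: 0.0001
```

```bash
python3 -c "
from h import *
to([.444,-.2375,.065])
grab(12)
crop('side',12,180,40,330,190,4)
p,d,X=cloud('side',12); s,R=st(); L=(X-s['position'])@R*1000
m=(d>0)&(p[...,0]>90)&(p[...,1]<60)&(p[...,2]<60)&(np.abs(L[...,0])<60)&(L[...,1]>0)&(L[...,1]<90)&(np.abs(L[...,2])<60)
print('tab in tool',np.percentile(L[m],[3,50,97],axis=0).round(1))
"
```

```text
t 18.45 p [ 444.3 -237.9   64.7] xang 76.71 zax [-1.4e-03  8.0e-04 -1.0e+00] F [-0.3  0.1  0. ] w 0.1 q [-0.56  0.12  1.67 -0.    1.35 -0.33]
tool delta mm [ 0.3 -0.4 -0.3]
tab in tool [[ -7.4  40.8 -29.9]
 [ 22.9  43.1  -7.5]
 [ 25.9  47.7  15.1]]
```

View pics/side12_180_40.png

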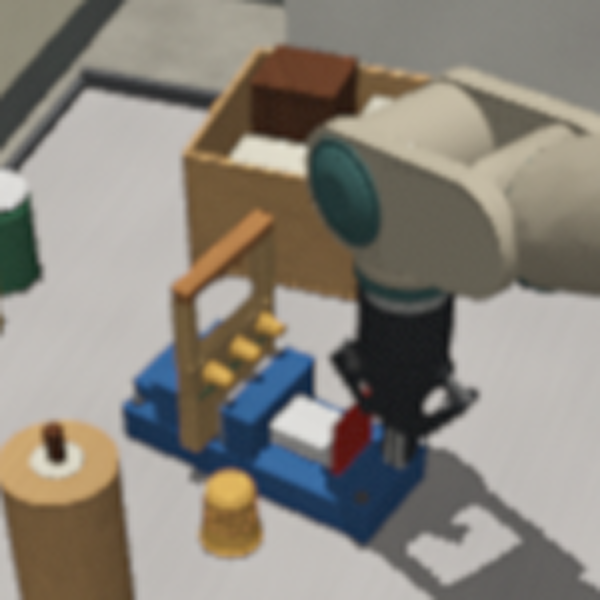

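```bash
python3 -c "
from h import *
p,d,X=cloud('side',12); s,R=st(); L=(X-s['position'])@R*1000
m=(d>0)&(p.max(-1)<110)&(np.abs(L[...,0])<45)&(np.abs(L[...,1])<75)&(L[...,2]<8)&(L[...,2]>-110)
Q=L[m]
for a in range(-100,10,10):
  k=(Q[:,2]>=a)&(Q[:,2]<a+10)
  if k.sum(): print(a,k.sum(),np.percentile(Q[k][:,1],[2,98]).round(1),np.percentile(Q[k][:,0],[2,98]).round(1))
"
```

```text
-100 85 [-56.3  50.7] [-0.5 22.4]
-90 82 [-60.9  53.4] [-5.9 20.9]
-80 59 [-52.8  46.8] [ 1.5 21.3]
-70 54 [-44.3  41.1] [-4.7 19.7]
-60 50 [-35.3  34.3] [-6.8 16.6]
-50 45 [-29.2  30.8] [-7.3 16.9]
-40 19 [-17.1  30.9] [ 9.1 19.7]
-30 44 [-15.7  46.9] [-24.9  24.2]
-20 33 [-15.3  42.8] [-5.9 25. ]
-10 38 [-13.7  48.4] [-16.4  25.1]
0 24 [-9.8 49.1] [-25.1  25.2]
```

Request:
step_arm --pt "0 0 0 0 0.006 0 1" --pt "0 0 0 0 0.008 0 1" --pt "0 0 0 0 0.006 0 1" --pt "0 0 0 0 0.003 0 1" --pt "0 0 0 0 0.002 0 1" --pt "0 0 0 0 0.002 0 1" --pt "0 0 0 0 0.002 0 1" --pt "0 0 0 0 0.002 0 1"

```text
clock: 19.55
position: [0.4741, -0.245, 0.0655]
eef_rot: [-0.0, 0.784, 0.62, -0.0]
force: [-2.8, -0.0, 1.8]
width: 0.0002
```

```bash
python3 -c "
from h import *
show()"
```

```text
t 19.55 p [ 474.1 -245.    65.5] xang 76.7 zax [-1.1e-03  3.0e-04 -1.0e+00] F [-2.8 -0.   1.8] w 0.2 q [-0.55  0.2   1.58 -0.    1.36 -0.31]
```

Contact with about 3 N of slide friction. Continuing in small steps.

Request:
step_arm --pt "0 0 0 0 0.0015 0 1" --pt "0 0 0 0 0.0015 0 1" --pt "0 0 0 0 0.0015 0 1" --pt "0 0 0 0 0.0015 0 1" --pt "0 0 0 0 0 0 1"

```text
clock: 20.18
position: [0.4804, -0.2465, 0.0655]
eef_rot: [0.0, 0.784, 0.621, 0.0]
force: [-1.2, 0.0, 0.9]
width: -0.0001
```

```bash
python3 -c "
from h import *
show()"
```

```text
t 20.18 p [ 480.4 -246.5   65.5] xang 76.71 zax [ 3.e-04 -2.e-04 -1.e+00] F [-1.2  0.   0.9] w -0.1 q [-0.54  0.21  1.56  0.    1.36 -0.31]
```

Request:
step_arm --pt "0 0 0 0 0.001 0 1" --pt "0 0 0 0 0.001 0 1" --pt "0 0 0 0 0 0 1"

```text
clock: 20.55
position: [0.4823, -0.2469, 0.0655]
eef_rot: [0.0, 0.784, 0.621, 0.0]
force: [-2.6, 0.4, 1.0]
width: 0.0003
```

```bash
python3 -c "
from h import *
show()"
```

```text
t 20.55 p [ 482.3 -246.9   65.5] xang 76.71 zax [ 2.e-04 -1.e-04 -1.e+00] F [-2.6  0.4  1. ] w 0.3 q [-0.54  0.22  1.56 -0.    1.37 -0.31]
```

Request:
step_arm --pt "0 0 0 0 0.001 0 1" --pt "0 0 0 0 0 0 1" --pt "0 0 0 0 0 0 1"

```text
clock: 20.92
position: [0.4831, -0.2471, 0.0655]
eef_rot: [0.0, 0.784, 0.621, -0.0]
force: [-3.2, 1.1, 0.7]
width: 0.0001
```

```bash
python3 -c "
from h import *
show()
grab(13)
crop('side',13,180,40,330,190,4)"
```

```text
t 20.93 p [ 483.1 -247.1   65.5] xang 76.71 zax [ 0.e+00 -1.e-04 -1.e+00] F [-3.2  1.1  0.7] w 0.1 q [-0.54  0.22  1.56 -0.    1.37 -0.31]
```

View pics/side13_180_40.png

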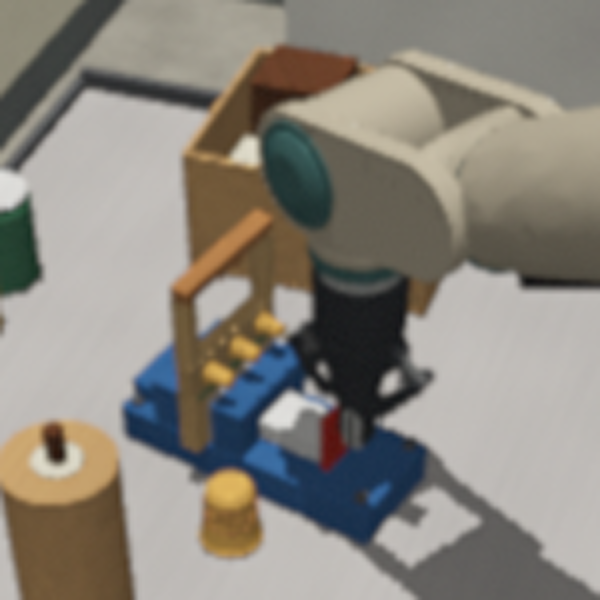

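The jaw is now a little short of the rack (crop 225,420). Still only friction force.

Request:
step_arm --pt "0 0 0 0 0.001 0 1" --pt "0 0 0 0 0.001 0 1" --pt "0 0 0 0 0 0 1"

```text
clock: 21.4
position: [0.4843, -0.2474, 0.0655]
eef_rot: [-0.001, 0.784, 0.62, -0.001]
force: [-8.5, 2.7, 3.2]
width: 0.0001
```

```bash
python3 -c "
from h import *
show()"
```

```text
t 21.4 p [ 484.3 -247.4   65.5] xang 76.7 zax [-2.3e-03  6.0e-04 -1.0e+00] F [-8.5  2.7  3.2] w 0.1 q [-0.54  0.23  1.55 -0.    1.37 -0.31]
```

Request:
step_arm --pt "0 0 0 0 0.0007 0 1" --pt "0 0 0 0 0 0 1" --pt "0 0 0 0 0 0 1" --pt "0 0 0 0 0 0 1"

```text
clock: 21.9
position: [0.4843, -0.2474, 0.0654]
eef_rot: [-0.002, 0.784, 0.62, -0.001]
force: [-11.2, 4.0, 5.8]
width: 0.0001
```

```bash
python3 -c "
from h import *
show()"
```

```text
t 21.9 p [ 484.3 -247.4   65.4] xang 76.7 zax [-0.0039  0.0012 -1.    ] F [-11.2   4.    5.8] w 0.1 q [-0.54  0.23  1.55 -0.    1.37 -0.31]
```

12 N and no further motion, so it's clamped. Backing off and checking.

Request:
step_arm --pt "0 0 0 0 -0.003 0 1" --pt "0 0 0 0 -0.01 0 1" --pt "0 0 0 0 -0.025 0 1" --pt "0 0 0 0 -0.01 -0.03 1" --pt "0 0 0 0 0 -0.05 1" --pt "0 0 0 0 0 -0.06 1" --pt "0 0 0 0 0 -0.06 1" --pt "0 0 0 -0.05 -0.03 0 1" --pt "0 0 0 -0.05 -0.03 0 1" --pt "0 0 0 -0.05 -0.03 0 1" --pt "0 0 0 -0.05 0 0 1" --pt "0 0 0 0 0 0 1"

```text
clock: 23.4
position: [0.3038, -0.4126, 0.2646]
eef_rot: [-0.0, 0.785, 0.619, -0.0]
force: [0.3, 0.0, 0.5]
width: 0.0001
```

```bash
cat > fin.py <<'E'
from h import *
show(); grab(14); crop('side',14,180,40,330,190,4); crop('top',14,270,80,380,200,5)
yaw=-.232; c,s=np.cos(yaw),np.sin(yaw)
def loc(X): q=X-np.array([.59,-.272,0]); return np.stack([q[...,0]*c+q[...,1]*s,-q[...,0]*s+q[...,1]*c,q[...,2]],-1)*1000
for n in("side","top"):
    p,d,X=cloud(n,14); L=loc(X); r,g,b=[p[...,k].astype(int) for k in range(3)]
    m=(d>0)&(abs(L[...,0])<45)&(abs(L[...,1])<70)&(L[...,2]>95)&(r-b>18)
    Q=L[m]; t=Q[Q[:,2]>192]; print(n,"bar",len(t),cv2.minAreaRect(t[:,:2].astype(np.float32)),np.median(t[:,2]))
    f=Q[(Q[:,2]<130)&(Q[:,1]<50)&(Q[:,0]>0)]; x0=np.median(f[:,0]); f=f[abs(f[:,0]-x0)<4]
    print(" front x",np.median(f[:,0]),"slope y",np.polyfit(f[:,1],f[:,0],1)[0])
    a=Q[Q[:,1]>45]; print(" end y max",np.percentile(Q[:,1],[.5,99.5]))
    j=(d>0)&(abs(L[...,2]-85)<4)&(abs(L[...,1])<48)&(b-r>40)
    x=L[j][:,0]; fx=x[x>18]; sl=x[(x<18)&(x>-60)]; print(" fixed top x",np.percentile(fx,[1,99]),"slid",np.percentile(sl,[1,99]) if len(sl) else "")
    tb=(d>0)&(r>90)&(g<60)&(b<60)&(L[...,2]>50)&(abs(L[...,1])<45)&(L[...,0]<-60)&(L[...,0]>-130); print(" tab x",np.percentile(L[tb][:,0],[5,50,95]))
E
python3 fin.py
```

```text
t 23.4 p [ 303.8 -412.6  264.6] xang 76.48 zax [-5.e-04  4.e-04 -1.e+00] F [0.3 0.  0.5] w 0.1 q [-1.01  0.01  1.38 -0.    1.75 -0.77]
side bar 198 ((17.04898452758789, 3.8005027770996094), (121.30863189697266, 20.79433250427246), 89.73251342773438) 202.78654405604988
 front x 9.46289959310639 slope y -0.004852688950413078
 end y max [-56.4982351   63.74683532]
 fixed top x [41.69907114 63.43054022] slid [-27.05546969   2.40790419]
 tab x [-96.67270332 -94.55860708 -91.30263202]
top bar 229 ((18.18023109436035, -2.2660369873046875), (119.65625762939453, 19.843809127807617), 89.65934753417969) 205.6920086077535
 front x 9.143787329839355 slope y -0.0048342824968762915
 end y max [-61.78750993  57.69407553]
 fixed top x [45.5232128  52.12157138] slid [-26.54249731   1.37788731]
 tab x [-95.46510895 -93.80467381 -90.84809159]
```

View pics/side14_180_40.png

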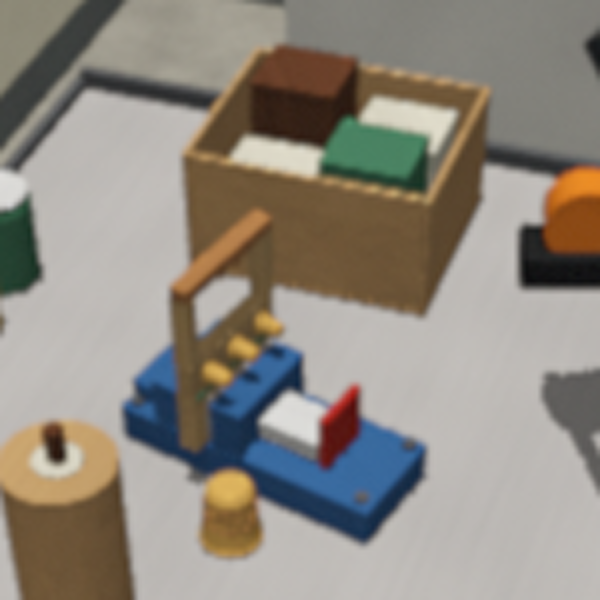

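View pics/top14_270_80.png

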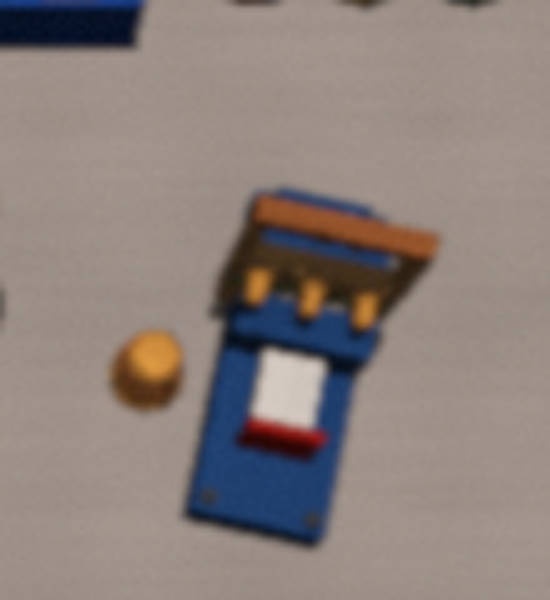

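Run:
```python
from h import *
a=load("top",0)[0].astype(int);b=load("top",14)[0].astype(int)
for n,(u,v) in dict(porc=(175,202),bA=(300,153),bB=(153,143),can=(250,195),roll=(256,130),block=(206,143),stand=(185,135)).items():
    print(n,np.abs(a-b)[v-10:v+10,u-8:u+8].mean().round(1))
from plant import workorder
print(workorder.close_job())
```

```text
porc 1.3
bA 1.3
bB 11.4
can 1.4
roll 1.2
block 1.4
stand 3.0
the job is handed in; nothing more can be done
None
```

Run:
```python
from h import *
for i in(0,14):
    for n in("side","top"):
        p,d,X=cloud(n,i); m=(d>0)&(abs(X[...,2]-.06)<.005)&(np.hypot(X[...,0]-.56,X[...,1]-.345)<.045)&(p[...,0].astype(int)-p[...,2]>60)
        if m.sum(): print(i,n,m.sum(),np.median(X[m],axis=0).round(4))
```

```text
0 side 54 [0.5911 0.3662 0.0577]
0 top 19 [0.5872 0.3705 0.0592]
14 side 56 [0.5904 0.3662 0.0577]
14 top 48 [0.59   0.3626 0.0585]
```

The rack is off the hook, standing in the vise with the thimbles facing the sliding jaw, and clamped. I handed the job in at about 23.5 s of the 64 s allowed; no verdict is reported.

I raised the rack 44 mm, drew it off the hook and carried it past the paper roll on the robot's side. I then set it on the vise bed, slid it back close to the fixed jaw and let go. I pushed the red tab to about 12 N, until the jaw stopped moving, and backed the arm clear.

**Last checks, from both cameras:**
- **Fixed jaw:** the rack's back is within about 1 mm of it.
- **Squareness and tilt:** both measured within about 0.5°.
- **Centring:** 1.5 mm off centre by the side camera and 4 mm by the top camera; the limit is 20 mm.
- **Sliding jaw:** its face sits against the rack's front, about 0.022 on the joint by calculation from the tab position.
- **Robot:** 0.5 N of force or less once backed off, and touching nothing.

**What disagreed:**
- **Cameras:** the two disagreed by 5 to 9 mm along y. I used the gripper as a reference; the side camera was within about 2 mm, so I relied on it and compared the rack with the vise in the same view.
- **Brass thimble b:** the image-difference check, made just before handing in, flagged brass_thimble_b, where the rack had partly hidden it in the first top picture. A check after handing in put it within 1 mm of its start by the side camera. The top camera's reading shifted about 8 mm because its first view was partly hidden. The other bystanders showed no change.

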